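Sweep the old screw caps into the dustpan

TASK

Sweep the three old black screw caps lying loose on the lab bench into the steel dustpan with your fingers, until all three lie right inside it, clear of its sloping front lip. Only push them along the bench, do not pick them up, and do not shove the dustpan away. Leave the two little bottles, the rubber stopper and the small beaker that stand among them in their places.

Things in the scene. Friction and masses are not known exactly. Their poses are not given: they have to be found in the camera images.
- cap1: one loose black plastic screw cap (three are alike), 38 mm across, 20 mm high, 12 g, lying open side up on the bench (a pale liner shows inside). It slides easily. Origin: centre of its underside; z up
- cap2: another loose black plastic screw cap (three are alike), 38 mm across, 20 mm high, 12 g, lying open side up on the bench (a pale liner shows inside). It slides easily. Origin: centre of its underside; z up
- cap3: the third loose black plastic screw cap (three are alike), 38 mm across, 20 mm high, 12 g, lying open side up on the bench (a pale liner shows inside). It slides easily. Origin: centre of its underside; z up
- dustpan: bright sheet-steel dustpan, 0.95 kg, lying loose and flat on the bench, 240 mm wide (its y) by 200 mm deep (its x), mouth to its -x, black handle to its +x, reaching 248 mm from the centre, 67 mm high. Origin: centre of the pan on its underside; z up. Rear wall upright at x = +100 mm, 50 mm high. A level push of about 5 N makes it slide
- pan_mouth (a point): middle of the dustpan's front edge, at bench height: x = -100 mm, y = 0 of the dustpan. A thin lip slopes up from here to 3 mm height at x = -70 mm. Side walls 3 mm thick stand at y = -120 and +120 mm, 7 mm high at the mouth, 50 mm from x = +30 mm rearward
- pan_floor (a point): a point on the flat pan floor, 3 mm above the bench: x = 0, y = 0 of the dustpan. The floor is flat from x = -70 mm to the rear wall; fingertips sweeping into the pan should stay 5 mm or more above the bench
- bottle_a: small amber glass bottle with a white screw cap, 34 mm across, 72 mm high, 60 g, standing upright among the caps; to be left standing. Origin: centre of its underside
- bottle_b: small amber glass bottle with a white screw cap, 34 mm across, 72 mm high, 60 g, standing upright among the caps; to be left standing. Origin: centre of its underside
- stopper: brick-red tapered rubber stopper, 29 mm across at the foot, 24 mm at the top, 28 mm high, 18 g, standing on its wide end among the caps; to be left standing. Origin: centre of its underside
- beaker: small clear glass beaker, empty, 36 mm across, 48 mm high, 30 g, standing upright near the caps; to be left standing. Origin: centre of its underside
Things that resemble listed ones, but are neither listed nor needed, are in the scene too. Leave any blue or turquoise look-alike of the cap1 alone. Leave any green look-alike of the cap3 alone.

How it is judged:
By the outcome, as a careful person would: the job done as asked, in the order asked, and still so for the second after the job is handed in, with the robot touching nothing.
It also fails if it takes over 64 s, if anything falls off the work surface, if the arm or the gripper's body presses on something with over 40 N, if the wrist force passes 120 N, or if a joint passes its speed limit or range.

ROBOT

A 7-joint arm with a two-finger parallel gripper is mounted at the origin on the work surface. World frame = base frame: x ahead of the robot, y to its left, z up, the work surface at z = 0. Lengths are in mm, angles in degrees, forces in N, time in s.
With the tool pointing down it reaches from about 425 to 1025 mm from the base axis. Payload 9.4 kg.
Tool frame: the origin (TCP) lies on the centre line of the jaws, within the pads' length; the fingertips stand 8 mm ahead of it and the grasp point (between the pads) lies 11 mm behind it; z points along the fingers, y is the direction in which the jaws open and shut (so a half turn about z gives the same grasp; the last joint's range is limited). The gripper opens to 93 mm and grips with 3 to 60 N. Pads are 15 mm wide; open, the fingers measure 128 mm over their backs; the gripper's body (75 mm by 188 mm) begins 65 mm behind the grasp point.
Start: joints at [-80.426, 34.337, -0.143, 91.639, 0.103, 54.024, -4.572], TCP at [175.014, 703.558, 226.618] pointing down, gripper open.
Joint ranges: [-147.43, 147.43], [-19.82, 112.94], [-74.19, 73.91], [6.32, 146.72], [-59.91, 239.91], [6.04, 106.73], [-150.56, 150.56]. Speed limits (degrees/s): [127.2, 127.2, 172.46, 172.46, 180, 180, 180].

INTERFACE

Orientations are given as a 3x3 rotation matrix whose columns are the frame's x, y, z axes.
In Python, from bench import manip gives the robot as it stands.
- The arm moves only by the shell command python3 -m crank 'ROWS' [FORCE]. ROWS is JSON, a list of rows, each an object with "dp": the shift along the world's x, y, z in m, a list of three; "turn": the turn, a rotation vector about the world's x, y, z in degrees, a list of three; "jaw": the gripper command: -1 is shut, 1 is fully open, values between are in proportion. A call has 1 to 12 rows; each row shifts and turns the pose as measured when the row begins; what a row does not reach is not made up. A row lasts 1/12 s, in which the tool goes at most 41.7 mm and 7.16 degrees, less where a joint would pass 70% of its speed; a pose out of reach is approached as far as the arm can. A call is refused whole if a number of a shift passes 0.0417 or a number of a turn 7.16, either way. A call with a gripper value outside its range is refused whole. The fingers move at their own pace and stop on an object; FORCE is the grip in N (left out, the last holds). Time passes only in rows, so rows that do not move let the fingers close. It gives the time, the measured TCP pose, the force and the opening at its end, in the units of the state.
- manip.sense(): the state, without advancing time (a new reading comes with each control period).
- manip.camera(name): name is "side" or "top" or "wrist"; returns the picture (400x640x3 uint8, red, green, blue); there is no depth.
- manip.camera_info(name): a dict with "camera_matrix" (3x3 intrinsics, pixels), "rvec" (rotation vector, rad) and "tvec" (3), from world to camera coordinates, as OpenCV has them; the wrist camera has in their place "mount" (4x4, takes a point from camera to tool coordinates, whose origin is the TCP and whose axes are the flange's). Camera axes: x right, y down, z forward; pixel columns grow to the right and rows downward; lengths in mm; the calibration is good to about 2 mm. A picture is of the moment at which its call begins: read the wrist's pose just before it. camera_info takes no time and is no camera call.
- manip.job_done(): hands the job in, once; it reports no verdict.
Trained networks look in the newest picture that a camera, given by its name, has taken for a name from the list of things; names that differ only in an ending like _2 or _b are one class to them, and where a whole thing is asked for, a point or a joint stands for the part that bears it (a point fixed in the world has none). Each returns a list of dicts, best first, with "p" (0 to 1); they miss things now and then, are a little off and sometimes report something else, mostly with a low value. They report only what shows in the picture. A call takes as long as a camera call. They do not tell look-alikes from the thing itself.
- manip.recognise(thing, camera): "position" ([column, row] in pixels, amid what is visible of it).
- manip.masks_of(thing, camera): "mask" (400x640 bool, what is visible of it) and "position" ([column, row] in pixels, amid what is visible of it).
- manip.landmark_of(thing, camera): "position" ([column, row] in pixels: a listed point, or the origin of a listed thing).
The state is a dict: "t": time; "joints": joint angles; "joint_velocities": joint speeds; "effort": joint torques, N m; "tcp_pos": TCP position; "tcp_rot": TCP orientation; "ft_force": force on the tool from outside, world axes, zero at the start; "wrist_torque": the same for the moment, N m; "width": opening from 0.0 (shut) to 1.0 (fully open).
Only numpy, scipy, OpenCV 4.12 (cv2) and the standard library are available. Lean on these libraries where they do the work, as an engineer would, in place of code of your own. Each camera call takes 0.05 s, during which the arm holds its last target.

## Working session

There is one attempt and no reset: what is moved stays moved. The work goes in short steps, Python scripts to look and compute and a shell command to move; the robot and the scene stay as the last step left them, time stands still between calls to the robot, and variables do not carry over. Pictures are saved under pics/ and viewed, and the job is handed in when it is done.

```bash
mkdir -p pics; ls
python3 - <<'E'
from bench import manip
import cv2
s=manip.sense();print(s['t'],s['tcp_pos'],s['tcp_rot'],s['width'])
for c in ['top','side']:
    im=manip.camera(c);cv2.imwrite(f'pics/{c}0.png',im[:,:,::-1]);print(manip.camera_info(c))
E
```

```text
pics
0.0 [174.91864304 703.11824941 225.77653349] [[-9.70438654e-01  2.41347814e-01 -2.27500257e-04]
 [ 2.41347883e-01  9.70437531e-01 -1.48279374e-03]
 [-1.37094242e-04 -1.49386707e-03 -9.99998875e-01]] 0.9984066331674553
{'camera_matrix': array([[395.66179803,   0.        , 323.0838623 ],
       [  0.        , 395.66179803, 197.7144369 ],
       [  0.        ,   0.        ,   1.        ]]), 'rvec': array([ 2.16242039, -2.22770294,  0.07252792]), 'tvec': array([ 20.13803382, 527.84857904, 870.17905737])}
{'camera_matrix': array([[402.68320752,   0.        , 314.769074  ],
       [  0.        , 402.68320752, 205.86133254],
       [  0.        ,   0.        ,   1.        ]]), 'rvec': array([ 0.74228225, -2.61425823,  1.10815109]), 'tvec': array([461.9453917 , 213.21463738, 652.46006933])}
```

View pics/top0.png

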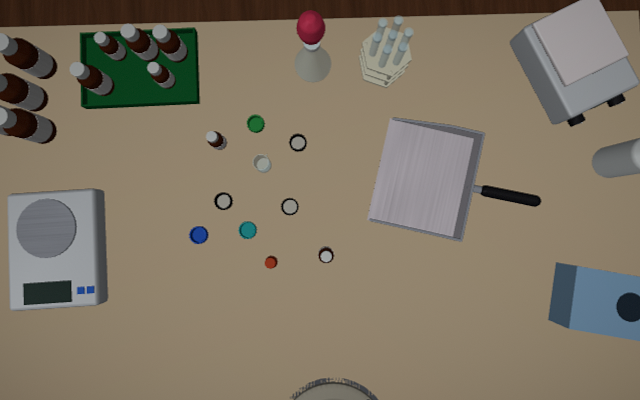

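View pics/side0.png

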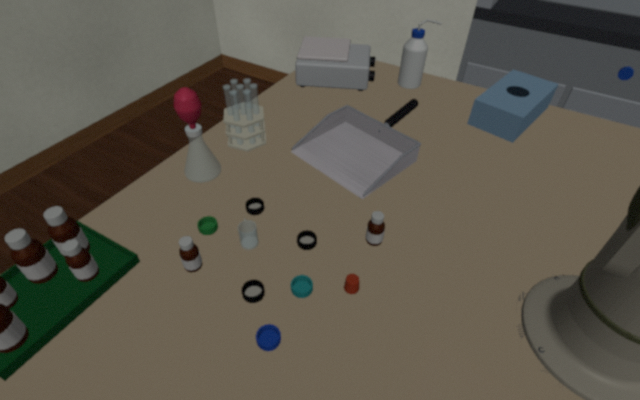

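```bash
cat > h.py <<'E'
from bench import manip
import numpy as np, cv2
def px2w(cam,px,z):
    i=manip.camera_info(cam);K=i['camera_matrix'];R=cv2.Rodrigues(np.array(i['rvec']))[0];t=np.array(i['tvec']).ravel()
    d=R.T@np.linalg.inv(K)@np.array([px[0],px[1],1.]);o=-R.T@t
    return (o+d*(z-o[2])/d[2])
def w2px(cam,p):
    i=manip.camera_info(cam);return cv2.projectPoints(np.array([p],float),np.array(i['rvec']),np.array(i['tvec']),i['camera_matrix'],None)[0].ravel()
E
python3 - <<'E'
from h import *
H=dict(cap1=0,bottle_a=0,stopper=0,beaker=0,dustpan=0,pan_mouth=0,pan_floor=3)
for c in ['top','side']:
    manip.camera(c)
    for n,z in H.items():
        for r in manip.landmark_of(n,c):
            print(c,n,round(r['p'],2),np.round(r['position'],1),np.round(px2w(c,r['position'],z)[:2],1))
E
```

```text
top cap1 0.78 [290.7 202.9] [519.5  78.3]
top cap1 0.77 [249.6 227.8] [465.8 172.7]
top cap1 0.75 [200.1 233.1] [457.2 284.6]
top cap1 0.68 [223.9 205.3] [518.5 230. ]
top cap1 0.61 [257.3 122.8] [706.1 150.4]
top cap1 0.51 [300.1 141.9] [659.   53.2]
top bottle_a 0.7 [219.2 142.2] [663.6 238.5]
top bottle_a 0.66 [323.  254.6] [400.5   8.3]
top stopper 0.53 [268.8 260.8] [390.3 130.9]
top beaker 0.8 [262.  163.5] [611.6 141.6]
top dustpan 0.92 [422.5 179.4] [ 564.3 -224.3]
top pan_mouth 0.9 [377.6 163.8] [ 603.2 -122.9]
top pan_floor 0.83 [424.8 175.4] [ 573.1 -229.1]
top pan_floor 0.21 [256.4 162.3] [614.2 153.8]
side cap1 0.97 [253.9 296.5] [523.6 233.5]
side cap1 0.91 [301.5 291.3] [458.7 180.6]
side cap1 0.78 [208.2 227.4] [703.7 152. ]
side cap1 0.63 [265.7 340.1] [457.4 288.3]
side cap1 0.54 [251.6 212.2] [655.8  70.6]
side cap1 0.52 [305.6 244.2] [511.  85.]
side bottle_a 0.76 [194.7 263.2] [662.7 234. ]
side bottle_a 0.55 [371.7 242.3] [402.9  12. ]
side beaker 0.87 [250.  243.3] [605.1 140.7]
side dustpan 0.73 [352.7 154.6] [ 568.  -222.1]
side pan_mouth 0.62 [325.7 170.2] [ 593.8 -133.8]
side pan_mouth 0.2 [353.  154.3] [ 567.9 -223.6]
side pan_floor 0.61 [354.3 152.8] [ 566.4 -227.1]
```

Run:
```python
from h import *
for c in ['top','side']:
    im=manip.camera(c)
    for n,z in dict(cap1=12,beaker=24,stopper=14,bottle_a=36).items():
        for r in manip.masks_of(n,c):
            v,u=np.nonzero(r['mask']); 
            bb=[u.min(),u.max(),v.min(),v.max()]; m=[(bb[0]+bb[1])/2,(bb[2]+bb[3])/2]
            print(c,n,round(r['p'],2),bb,np.round(px2w(c,m,z)[:2],1), im[r['mask']].mean(0).round())
im=manip.camera('top')
cv2.imwrite('pics/pan.png',cv2.resize(im[100:260,350:550,::-1],None,fx=4,fy=4,interpolation=cv2.INTER_CUBIC))
```

```text
top cap1 0.72 [np.int64(290), np.int64(306), np.int64(133), np.int64(150)] [657.6  57.4] [94. 91. 85.]
top cap1 0.62 [np.int64(239), np.int64(257), np.int64(221), np.int64(238)] [462.3 174.2] [ 33. 108. 108.]
top cap1 0.62 [np.int64(189), np.int64(208), np.int64(225), np.int64(244)] [454.5 284.6] [ 42.  65. 119.]
top cap1 0.56 [np.int64(247), np.int64(264), np.int64(115), np.int64(132)] [701.6 152.7] [30. 92. 44.]
top cap1 0.52 [np.int64(282), np.int64(298), np.int64(197), np.int64(214)] [513.1  79.1] [107. 104.  98.]
top cap1 0.5 [np.int64(215), np.int64(232), np.int64(192), np.int64(209)] [528.8 227.8] [89. 87. 81.]
top beaker 0.76 [np.int64(253), np.int64(270), np.int64(154), np.int64(172)] [609.1 139.2] [132. 135. 127.]
top stopper 0.66 [np.int64(290), np.int64(306), np.int64(134), np.int64(150)] [656.   57.3] [94. 93. 87.]
top stopper 0.63 [np.int64(265), np.int64(277), np.int64(256), np.int64(267)] [390.  124.2] [114.  45.  26.]
top bottle_a 0.71 [np.int64(318), np.int64(333), np.int64(246), np.int64(262)] [404.7   3. ] [105.  99.  96.]
top bottle_a 0.7 [np.int64(207), np.int64
[... 420 characters left out ...]
), np.int64(216), np.int64(233)] [700.9 154. ] [28. 70. 35.]
side cap1 0.63 [np.int64(241), np.int64(263), np.int64(279), np.int64(302)] [528.  231.2] [50. 48. 44.]
side cap1 0.58 [np.int64(296), np.int64(316), np.int64(230), np.int64(249)] [511.2  83. ] [46. 44. 39.]
side beaker 0.59 [np.int64(237), np.int64(258), np.int64(220), np.int64(249)] [608.  140.5] [101. 103.  97.]
side stopper 0.49 [np.int64(344), np.int64(358), np.int64(273), np.int64(293)] [388.7 128.1] [90. 39. 25.]
side bottle_a 0.92 [np.int64(365), np.int64(384), np.int64(211), np.int64(245)] [403.7   6.5] [78. 71. 66.]
side bottle_a 0.64 [np.int64(179), np.int64(201), np.int64(236), np.int64(271)] [659.5 239.1] [77. 70. 65.]
```

View pics/pan.png

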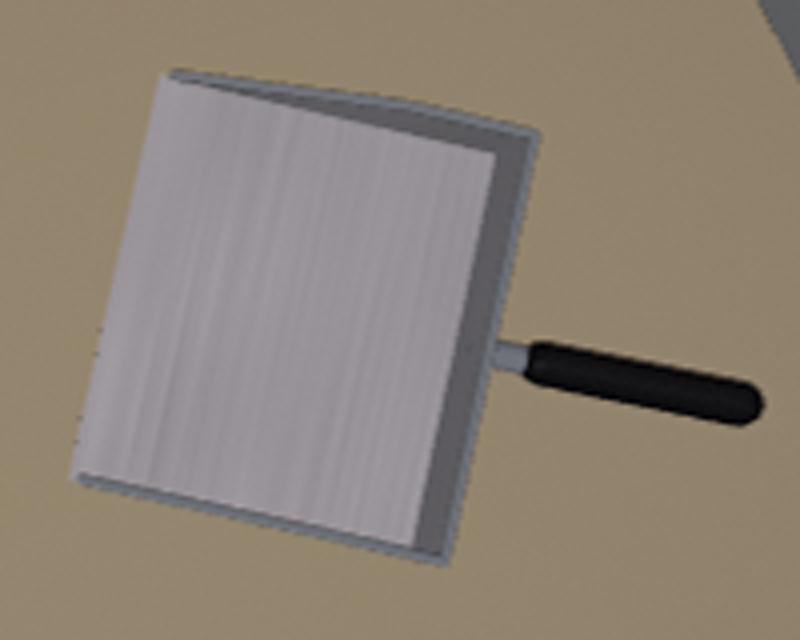

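Run:
```python
from h import *
P=[px2w('top',p,z)[:2] for p,z in [((390.7,118.2),3),((368.5,220),3),((474,138),3),((453,235.8),3)]]
for p in P: print(p.round(1))
c=sum(P)/4;print(c, P[0]-P[1], P[2]-P[3], P[2]-P[0],P[3]-P[1])
x=(P[2]+P[3]-P[0]-P[1]);x/=np.linalg.norm(x);print(x,np.degrees(np.arctan2(x[1],x[0])))
y=np.array([-x[1],x[0]])
for n,q in dict(A=(656,59),B=(528,229),C=(512,81)).items(): print(n,(np.array(q)-c)@x,(np.array(q)-c)@y)
for q in [(30,-60),(30,0),(30,60),(0,-60),(0,0),(0,60)]: print(q,c+q[0]*x+q[1]*y)
```

```text
[ 707.4 -156.6]
[475.4 -96.9]
[ 656.  -346.1]
[ 434.  -286.8]
[ 568.198265   -221.61144403] [232.03765231 -59.6338928 ] [221.97192149 -59.30492326] [ -51.44505203 -189.55399074] [ -41.37932121 -189.88296028]
[-0.23762972 -0.97135581] -103.74668635764695
A -293.4378590707705 18.60510824522358
B -428.15174397078613 -146.12548762313764
C -280.5890079779114 -126.49798278178912
(30, -60) [ 502.78802467 -236.49433554]
(30, 0) [ 561.06937354 -250.75211846]
(30, 60) [ 619.35072241 -265.00990139]
(0, -60) [ 509.91691613 -207.35366111]
(0, 0) [ 568.198265   -221.61144403]
(0, 60) [ 626.47961387 -235.86922695]
```

```bash
python3 -m crank '[{"dp":[0.017,-0.029,0],"turn":[0,0,-3.8],"jaw":-0.48},{"dp":[0.017,-0.029,0],"turn":[0,0,-3.8],"jaw":-0.48},{"dp":[0.017,-0.029,0],"turn":[0,0,-3.8],"jaw":-0.48},{"dp":[0.017,-0.029,0],"turn":[0,0,-3.8],"jaw":-0.48},{"dp":[0.017,-0.029,0],"turn":[0,0,-3.8],"jaw":-0.48},{"dp":[0.017,-0.029,0],"turn":[0,0,-3.8],"jaw":-0.48},{"dp":[0.017,-0.029,0],"turn":[0,0,-3.8],"jaw":-0.48},{"dp":[0.017,-0.029,0],"turn":[0,0,-3.8],"jaw":-0.48},{"dp":[0.017,-0.029,0],"turn":[0,0,-3.8],"jaw":-0.48},{"dp":[0.017,-0.029,0],"turn":[0,0,-3.8],"jaw":-0.48}]' 20
```

```text
t: 2.28
tcp_pos: [342.9, 407.9, 226.3]
tcp_rot: [[-0.603, 0.798, 0.001], [0.798, 0.603, 0.008], [0.006, 0.005, -1.0]]
ft_force: [0.5, 0.0, 0.7]
width: 0.33
```

```bash
python3 -m crank '[{"dp":[0.017,-0.028,0],"turn":[0,0,-3.7],"jaw":-0.48},{"dp":[0.017,-0.028,0],"turn":[0,0,-3.7],"jaw":-0.48},{"dp":[0.017,-0.028,0],"turn":[0,0,-3.7],"jaw":-0.48},{"dp":[0.017,-0.028,0],"turn":[0,0,-3.7],"jaw":-0.48},{"dp":[0.017,-0.028,0],"turn":[0,0,-3.7],"jaw":-0.48},{"dp":[0.017,-0.028,0],"turn":[0,0,-3.7],"jaw":-0.48},{"dp":[0.017,-0.028,0],"turn":[0,0,-3.7],"jaw":-0.48},{"dp":[0.017,-0.028,-0.015],"turn":[0,0,-3.7],"jaw":-0.48},{"dp":[0.017,-0.027,-0.02],"turn":[0,0,-3.7],"jaw":-0.48},{"dp":[0.017,-0.027,-0.02],"turn":[0,0,-3.7],"jaw":-0.48},{"dp":[0,0,-0.03],"turn":[0,0,0],"jaw":-0.48},{"dp":[0,0,-0.03],"turn":[0,0,0],"jaw":-0.48}]'
```

```text
t: 3.28
tcp_pos: [528.4, 109.5, 117.5]
tcp_rot: [[0.044, 0.999, 0.03], [0.999, -0.044, 0.011], [0.013, 0.029, -0.999]]
ft_force: [0.8, 1.2, 0.3]
width: 0.263
```

```bash
python3 -m crank '[{"dp":[-0.016,0.022,0],"turn":[-0.6,1.7,2.5],"jaw":-0.48},{"dp":[0,0,0],"turn":[0,0,0],"jaw":-0.48},{"dp":[0,0,0],"turn":[0,0,0],"jaw":-0.48}]'
```

```text
t: 3.53
tcp_pos: [511.3, 127.3, 111.9]
tcp_rot: [[0.007, 1.0, -0.008], [1.0, -0.007, -0.003], [-0.003, -0.008, -1.0]]
ft_force: [0.3, 0.6, 0.3]
width: 0.263
```

Run:
```python
from h import *
s=manip.sense();print(s['tcp_pos'],s['tcp_rot'])
im=manip.camera('wrist');cv2.imwrite('pics/w1.png',im[:,:,::-1])
```

```text
[511.25529164 127.34269801 111.85081913] [[ 0.00706454  0.9999445  -0.00781557]
 [ 0.99997105 -0.0070864  -0.00277181]
 [-0.00282704 -0.00779576 -0.99996562]]
```

View pics/w1.png

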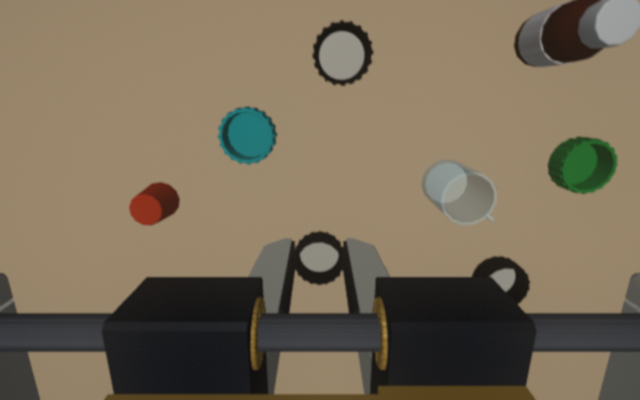

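The wrist view shows cap C at pixel (320,258), centred between the fingers. The other caps, the beaker and the stopper are well clear, so I'm descending behind it.

```bash
python3 -m crank '[{"dp":[0,0.001,-0.025],"turn":[0,-0.4,0],"jaw":-0.48},{"dp":[0,0.001,-0.025],"turn":[0,0,0],"jaw":-0.48},{"dp":[0,0,-0.02],"turn":[0,0,0],"jaw":-0.48},{"dp":[0,0,-0.008],"turn":[0,0,0],"jaw":-0.48},{"dp":[0,0,0],"turn":[0,0,0],"jaw":-0.48},{"dp":[0,0,0],"turn":[0,0,0],"jaw":-0.48}]'
```

```text
t: 4.08
tcp_pos: [515.5, 132.2, 36.1]
tcp_rot: [[0.005, 1.0, 0.01], [1.0, -0.005, 0.002], [0.002, 0.01, -1.0]]
ft_force: [-0.4, -0.2, -0.7]
width: 0.264
```

```bash
python3 -m crank '[{"dp":[-0.002,0,-0.012],"turn":[0,0.3,0],"jaw":-0.48},{"dp":[0,0,-0.008],"turn":[0,0,0],"jaw":-0.48},{"dp":[0,0,0],"turn":[0,0,0],"jaw":-0.48},{"dp":[0,0,0],"turn":[0,0,0],"jaw":-0.48}]'
```

```text
t: 4.42
tcp_pos: [515.3, 132.7, 17.5]
tcp_rot: [[0.005, 1.0, 0.01], [1.0, -0.005, 0.004], [0.004, 0.01, -1.0]]
ft_force: [0.3, 0.4, -0.7]
width: 0.257
```

```bash
python3 -m crank '[{"dp":[-0.002,-0.008,-0.002],"turn":[0,0.4,0],"jaw":-0.48},{"dp":[-0.001,-0.01,0],"turn":[0,0,0],"jaw":-0.48},{"dp":[0,-0.01,0],"turn":[0,0,0],"jaw":-0.48},{"dp":[0,-0.01,0],"turn":[0,0,0],"jaw":-0.48},{"dp":[0,-0.01,0],"turn":[0,0,0],"jaw":-0.48},{"dp":[0,-0.01,0],"turn":[0,0,0],"jaw":-0.48},{"dp":[0,-0.01,0],"turn":[0,0,0],"jaw":-0.48},{"dp":[0,-0.008,0],"turn":[0,0,0],"jaw":-0.48}]'
```

```text
t: 5.08
tcp_pos: [512.1, 49.0, 16.6]
tcp_rot: [[0.005, 1.0, 0.004], [1.0, -0.005, 0.004], [0.004, 0.004, -1.0]]
ft_force: [0.5, -0.4, 0.6]
width: 0.26
```

Run:
```python
from h import *
im=manip.camera('side');cv2.imwrite('pics/s1.png',im[:,:,::-1])
```

```text
(no output)
```

View pics/s1.png

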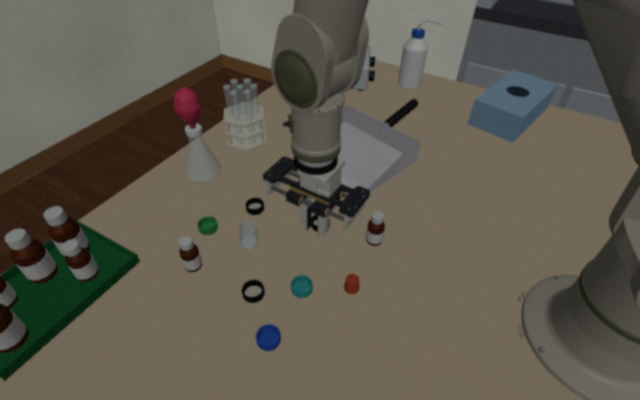

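The cap shows between the fingers at about (313,218) and moves with them. The neighbours haven't moved, so I'm continuing.

```bash
python3 -m crank '[{"dp":[0.001,-0.01,-0.001],"turn":[0,0,0],"jaw":-0.48},{"dp":[0.002,-0.011,0],"turn":[0,0,0],"jaw":-0.48},{"dp":[0.002,-0.011,0],"turn":[0,0,0],"jaw":-0.48},{"dp":[0.002,-0.011,0],"turn":[0,0,0],"jaw":-0.48},{"dp":[0.002,-0.011,0],"turn":[0,0,0],"jaw":-0.48},{"dp":[0.002,-0.011,0],"turn":[0,0,0],"jaw":-0.48},{"dp":[0.002,-0.011,0],"turn":[0,0,0],"jaw":-0.48},{"dp":[0.002,-0.011,0],"turn":[0,0,0],"jaw":-0.48},{"dp":[0.001,-0.011,0],"turn":[0,0,0],"jaw":-0.48},{"dp":[0.001,-0.011,0],"turn":[0,0,0],"jaw":-0.48},{"dp":[0.001,-0.01,0],"turn":[0,0,0],"jaw":-0.48},{"dp":[0.001,-0.008,0],"turn":[0,0,0],"jaw":-0.48}]'
```

```text
t: 6.13
tcp_pos: [532.8, -91.8, 15.7]
tcp_rot: [[0.006, 1.0, 0.004], [1.0, -0.006, 0.004], [0.004, 0.004, -1.0]]
ft_force: [0.1, -0.1, 0.2]
width: 0.261
```

Run:
```python
from h import *
im=manip.camera('wrist');cv2.imwrite('pics/w2.png',im[:,:,::-1])
im=manip.camera('side');cv2.imwrite('pics/s2.png',im[60:300,200:500,::-1].repeat(2,0).repeat(2,1))
```

```text
(no output)
```

View pics/w2.png

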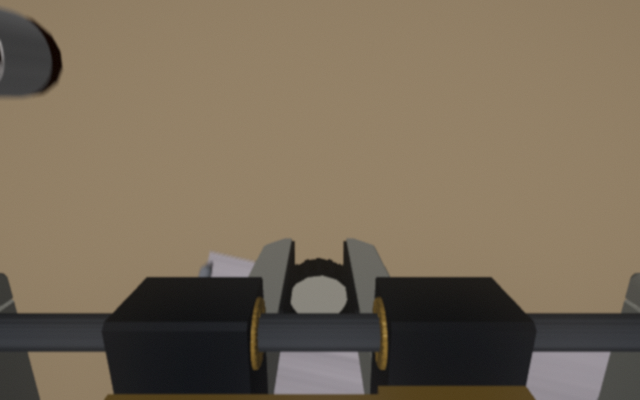

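View pics/s2.png

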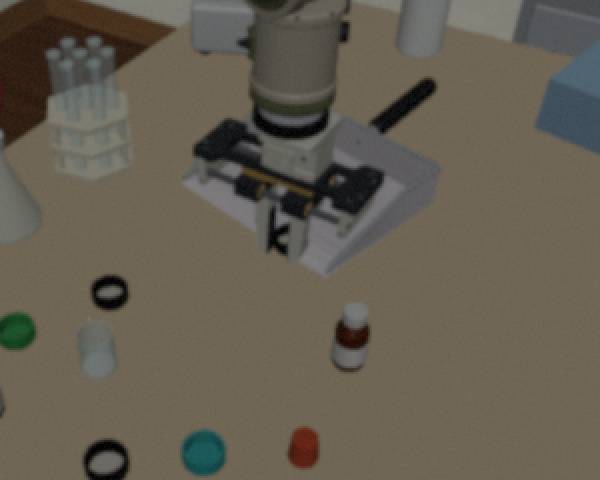

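Cap C sits in the cradle at the pan mouth (wrist pixel (319,295)). I'm continuing into the pan.

```bash
python3 -m crank '[{"dp":[-0.001,-0.01,0],"turn":[0,0,0],"jaw":-0.48},{"dp":[-0.001,-0.011,0],"turn":[0,0,0],"jaw":-0.48},{"dp":[-0.001,-0.011,0],"turn":[0,0,0],"jaw":-0.48},{"dp":[-0.001,-0.011,0],"turn":[0,0,0],"jaw":-0.48},{"dp":[-0.001,-0.011,0],"turn":[0,0,0],"jaw":-0.48},{"dp":[-0.002,-0.011,0],"turn":[0,0,0],"jaw":-0.48},{"dp":[-0.002,-0.011,0],"turn":[0,0,0],"jaw":-0.48},{"dp":[-0.002,-0.011,0],"turn":[0,0,0],"jaw":-0.48},{"dp":[-0.002,-0.01,0],"turn":[0,0,0],"jaw":-0.48},{"dp":[-0.001,-0.008,0],"turn":[0,0,0],"jaw":-0.48},{"dp":[-0.001,-0.005,0],"turn":[0,0,0],"jaw":-0.48},{"dp":[0,0,0],"turn":[0,0,0],"jaw":-0.48}]'
```

```text
t: 7.23
tcp_pos: [514.8, -214.1, 15.7]
tcp_rot: [[0.008, 1.0, 0.003], [1.0, -0.008, 0.003], [0.004, 0.003, -1.0]]
ft_force: [0.2, -0.5, 0.4]
width: 0.26
```

```bash
python3 -m crank '[{"dp":[0,0.015,0],"turn":[0,0,0],"jaw":-0.48},{"dp":[0,0.01,0.01],"turn":[0,0,0],"jaw":-0.48},{"dp":[0,0,0.03],"turn":[0,0,0],"jaw":-0.48},{"dp":[0,0,0.035],"turn":[0,0,0],"jaw":-0.48},{"dp":[0,0.02,0.02],"turn":[0,0,0],"jaw":-0.48},{"dp":[0,0.03,0],"turn":[0,0,0],"jaw":-0.48},{"dp":[0,0.04,0],"turn":[0,0,0],"jaw":-0.48},{"dp":[0,0.04,0],"turn":[0,0,0],"jaw":-0.48},{"dp":[0,0.04,0],"turn":[0,0,0],"jaw":-0.48}]'
```

```text
t: 7.98
tcp_pos: [512.9, -7.8, 119.2]
tcp_rot: [[0.011, 1.0, 0.006], [1.0, -0.011, 0.008], [0.008, 0.006, -1.0]]
ft_force: [1.0, -0.4, -0.5]
width: 0.259
```

Run:
```python
from h import *
im=manip.camera('side');cv2.imwrite('pics/s3.png',im[:,:,::-1])
im=manip.camera('top');cv2.imwrite('pics/t3.png',im[:,:,::-1])
```

```text
(no output)
```

View pics/t3.png

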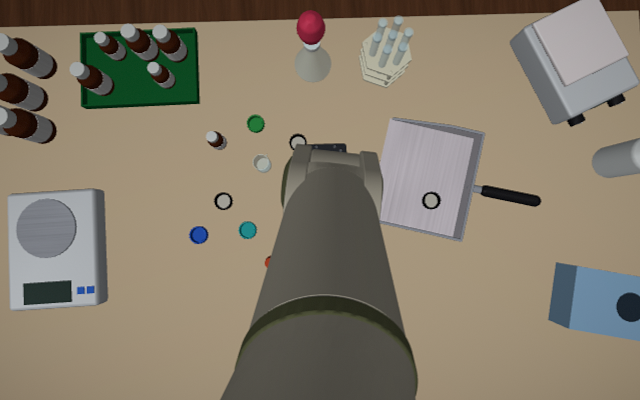

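View pics/s3.png

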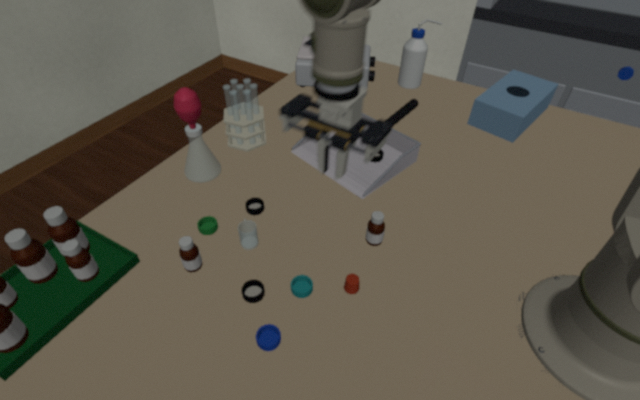

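Cap C now lies inside the pan (top view (431,200)) and the pan hasn't moved. Next is cap B.

```bash
python3 -m crank '[{"dp":[0.002,0.038,0],"turn":[0,0,0.1],"jaw":-0.48},{"dp":[0.002,0.038,0],"turn":[0,0,0.1],"jaw":-0.48},{"dp":[0.003,0.038,0],"turn":[0,0,0.1],"jaw":-0.48},{"dp":[0.003,0.038,0],"turn":[0,0,0.1],"jaw":-0.48},{"dp":[0.003,0.038,0],"turn":[0,0,0.1],"jaw":-0.48},{"dp":[0.002,0.036,0],"turn":[0,0,0.1],"jaw":-0.48},{"dp":[0,0.02,0],"turn":[0,0,0],"jaw":-0.48},{"dp":[0,0,0],"turn":[0,0,0],"jaw":-0.48},{"dp":[0,0,0],"turn":[0,0,0],"jaw":-0.48}]'
```

```text
t: 8.83
tcp_pos: [516.5, 265.0, 123.7]
tcp_rot: [[-0.033, 0.999, 0.003], [0.999, 0.032, 0.017], [0.017, 0.003, -1.0]]
ft_force: [-0.2, -1.4, 0.1]
width: 0.26
```

```bash
python3 -m crank '[{"dp":[0.012,0.013,-0.02],"turn":[-1,0.2,-1.9],"jaw":-0.48},{"dp":[0,0,-0.025],"turn":[0,0,0],"jaw":-0.48},{"dp":[0,0,-0.025],"turn":[0,0,0],"jaw":-0.48},{"dp":[0,0,-0.012],"turn":[0,0,0],"jaw":-0.48},{"dp":[0,0,0],"turn":[0,0,0],"jaw":-0.48},{"dp":[0,0,0],"turn":[0,0,0],"jaw":-0.48}]'
python3 - <<'E'
from h import *
im=manip.camera('wrist');cv2.imwrite('pics/w3.png',im[:,:,::-1])
E
```

```text
t: 9.33
tcp_pos: [526.2, 275.3, 42.5]
tcp_rot: [[0.002, 1.0, -0.0], [1.0, -0.002, -0.0], [-0.0, -0.0, -1.0]]
ft_force: [0.4, -0.4, 0.1]
width: 0.262
```

View pics/w3.png

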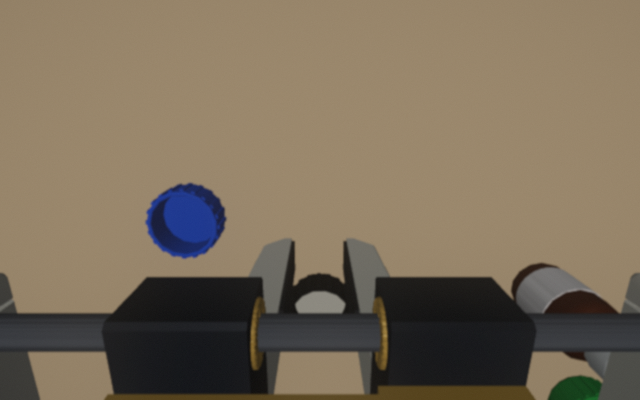

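Cap B is centred in front of the gap (320,290), and the blue cap is clear at (187,220). I'm descending the rest of the way and pushing.

```bash
python3 -m crank '[{"dp":[0,0,-0.018],"turn":[0,0,0],"jaw":-0.48},{"dp":[0,0,-0.008],"turn":[0,0,0],"jaw":-0.48},{"dp":[0,0,0],"turn":[0,0,0],"jaw":-0.48}]'
```

```text
t: 9.63
tcp_pos: [528.0, 274.2, 19.9]
tcp_rot: [[0.004, 1.0, 0.004], [1.0, -0.004, 0.002], [0.002, 0.004, -1.0]]
ft_force: [0.0, 0.1, -0.8]
width: 0.261
```

```bash
python3 -m crank '[{"dp":[0,-0.007,-0.003],"turn":[0,0,0],"jaw":-0.48},{"dp":[0,-0.009,-0.001],"turn":[0,0,0],"jaw":-0.48},{"dp":[0,-0.01,0],"turn":[0,0,0],"jaw":-0.48},{"dp":[0,-0.01,0],"turn":[0,0,0],"jaw":-0.48},{"dp":[0,-0.011,0],"turn":[0,0,0],"jaw":-0.48},{"dp":[0.001,-0.011,0],"turn":[0,0,0],"jaw":-0.48},{"dp":[0.001,-0.011,0],"turn":[0,0,0],"jaw":-0.48},{"dp":[0.001,-0.011,0],"turn":[0,0,0],"jaw":-0.48},{"dp":[0.001,-0.011,0],"turn":[0,0,0],"jaw":-0.48},{"dp":[0.001,-0.011,0],"turn":[0,0,0],"jaw":-0.48},{"dp":[0,-0.011,0],"turn":[0,0,0],"jaw":-0.48},{"dp":[0,-0.01,0],"turn":[0,0,0],"jaw":-0.48}]'
python3 - <<'E'
from h import *
im=manip.camera('wrist');cv2.imwrite('pics/w4.png',im[:,:,::-1])
E
```

```text
t: 10.63
tcp_pos: [534.8, 138.0, 19.9]
tcp_rot: [[0.006, 1.0, 0.009], [1.0, -0.006, 0.003], [0.003, 0.009, -1.0]]
ft_force: [-0.1, 0.4, 0.5]
width: 0.262
```

View pics/w4.png

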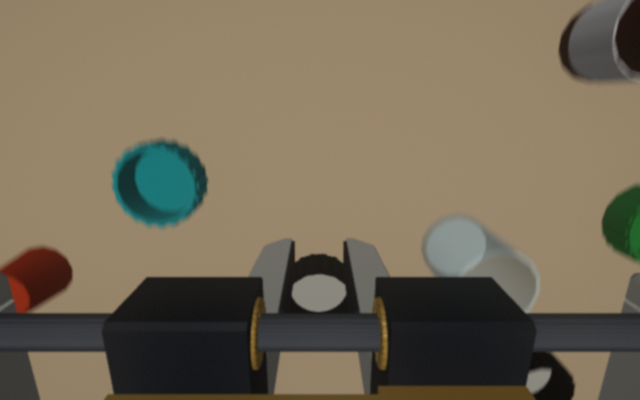

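Cap B is in the cradle (320,290) and passing between turquoise and beaker with room on both sides. I'm lowering slightly and continuing.

```bash
python3 -m crank '[{"dp":[0,-0.009,-0.003],"turn":[0,0.4,0],"jaw":-0.48},{"dp":[0,-0.011,-0.002],"turn":[0,0,0],"jaw":-0.48},{"dp":[0.001,-0.011,0],"turn":[0,0,0],"jaw":-0.48},{"dp":[0.002,-0.011,0],"turn":[0,0,0],"jaw":-0.48},{"dp":[0.002,-0.011,0],"turn":[0,0,0],"jaw":-0.48},{"dp":[0.002,-0.011,0],"turn":[0,0,0],"jaw":-0.48},{"dp":[0.002,-0.011,0],"turn":[0,0,0],"jaw":-0.48},{"dp":[0.002,-0.011,0],"turn":[0,0,0],"jaw":-0.48},{"dp":[0.002,-0.011,0],"turn":[0,0,0],"jaw":-0.48},{"dp":[0.002,-0.011,0],"turn":[0,0,0],"jaw":-0.48},{"dp":[0.002,-0.011,0],"turn":[0,0,0],"jaw":-0.48},{"dp":[0.002,-0.01,0],"turn":[0,0,0],"jaw":-0.48}]'
```

```text
t: 11.68
tcp_pos: [555.2, -5.1, 14.9]
tcp_rot: [[0.007, 1.0, 0.002], [1.0, -0.007, 0.003], [0.003, 0.002, -1.0]]
ft_force: [-0.2, 0.8, -0.7]
width: 0.26
```

```bash
python3 -m crank '[{"dp":[0.002,-0.009,0.001],"turn":[0,0,0],"jaw":-0.48},{"dp":[0.002,-0.011,0],"turn":[0,0,0],"jaw":-0.48},{"dp":[0.002,-0.011,0],"turn":[0,0,0],"jaw":-0.48},{"dp":[0.002,-0.011,0],"turn":[0,0,0],"jaw":-0.48},{"dp":[0.001,-0.011,0],"turn":[0,0,0],"jaw":-0.48},{"dp":[0.001,-0.011,0],"turn":[0,0,0],"jaw":-0.48},{"dp":[0.001,-0.01,0],"turn":[0,0,0],"jaw":-0.48},{"dp":[0,-0.009,0],"turn":[0,0,0],"jaw":-0.48}]'
python3 - <<'E'
from h import *
im=manip.camera('wrist');cv2.imwrite('pics/w5.png',im[:,:,::-1])
E
```

```text
t: 12.35
tcp_pos: [567.8, -97.5, 16.1]
tcp_rot: [[0.007, 1.0, 0.002], [1.0, -0.007, 0.003], [0.003, 0.002, -1.0]]
ft_force: [-0.0, -0.2, 0.3]
width: 0.26
```

View pics/w5.png

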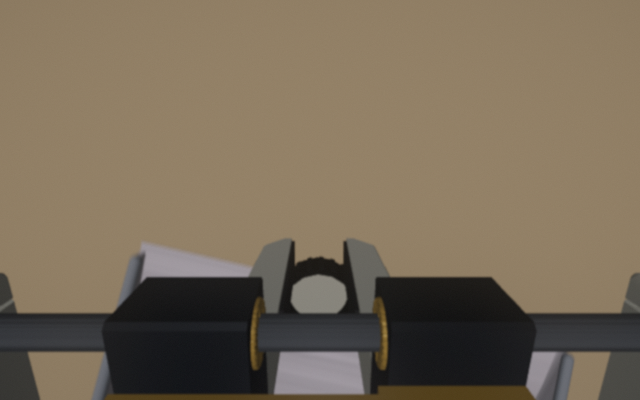

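Cap B is still in the cradle (319,295), entering the mouth near its middle.

```bash
python3 -m crank '[{"dp":[0,-0.01,0],"turn":[0,0,0],"jaw":-0.48},{"dp":[0,-0.011,0],"turn":[0,0,0],"jaw":-0.48},{"dp":[0,-0.011,0],"turn":[0,0,0],"jaw":-0.48},{"dp":[0,-0.011,0],"turn":[0,0,0],"jaw":-0.48},{"dp":[0,-0.011,0],"turn":[0,0,0],"jaw":-0.48},{"dp":[0,-0.011,0],"turn":[0,0,0],"jaw":-0.48},{"dp":[0,-0.011,0],"turn":[0,0,0],"jaw":-0.48},{"dp":[0,-0.01,0],"turn":[0,0,0],"jaw":-0.48},{"dp":[0,-0.009,0],"turn":[0,0,0],"jaw":-0.48},{"dp":[0,-0.007,0],"turn":[0,0,0],"jaw":-0.48},{"dp":[0,-0.004,0],"turn":[0,0,0],"jaw":-0.48},{"dp":[0,0,0],"turn":[0,0,0],"jaw":-0.48}]'
```

```text
t: 13.4
tcp_pos: [566.5, -218.8, 16.1]
tcp_rot: [[0.011, 1.0, 0.002], [1.0, -0.011, 0.001], [0.001, 0.002, -1.0]]
ft_force: [0.3, -0.2, 0.8]
width: 0.262
```

```bash
python3 -m crank '[{"dp":[0,0.015,0],"turn":[0,0,0],"jaw":-0.48},{"dp":[0,0.01,0.01],"turn":[0,0,0],"jaw":-0.48},{"dp":[0,0,0.03],"turn":[0,0,0],"jaw":-0.48},{"dp":[0,0,0.035],"turn":[0,0,0],"jaw":-0.48},{"dp":[0.01,0.02,0.02],"turn":[0,0,-1],"jaw":-0.48},{"dp":[0.01,0.03,0],"turn":[0,0,-1],"jaw":-0.48},{"dp":[0.01,0.04,0],"turn":[0,0,-1],"jaw":-0.48},{"dp":[0.01,0.04,0],"turn":[0,0,-1],"jaw":-0.48},{"dp":[0.01,0.04,0],"turn":[0,0,-1],"jaw":-0.48},{"dp":[0.01,0.03,0],"turn":[0,0,-1],"jaw":-0.48},{"dp":[0.01,0.02,0],"turn":[0,0,-1],"jaw":-0.48},{"dp":[0,0,0],"turn":[0,0,0],"jaw":-0.48}]'
python3 - <<'E'
from h import *
im=manip.camera('top');cv2.imwrite('pics/t4.png',im[:,:,::-1])
E
```

```text
t: 14.4
tcp_pos: [632.3, 57.3, 122.7]
tcp_rot: [[0.125, 0.992, 0.003], [0.992, -0.125, 0.013], [0.013, 0.001, -1.0]]
ft_force: [-0.4, 0.9, 0.3]
width: 0.258
```

View pics/t4.png

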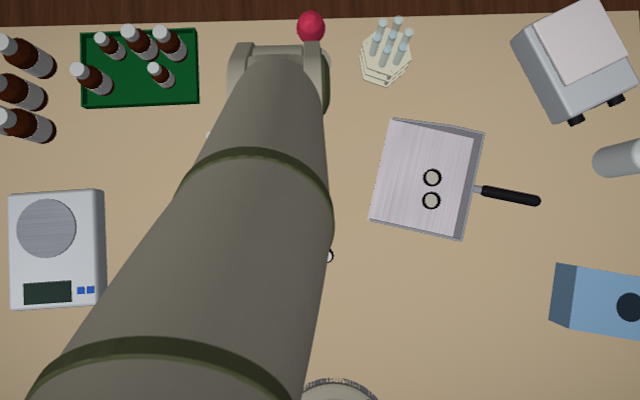

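```bash
python3 -m crank '[{"dp":[0.015,0.022,0],"turn":[-0.7,0.2,0],"jaw":-0.48},{"dp":[0.013,0.020,0],"turn":[0,0,0],"jaw":-0.48},{"dp":[0,0,0],"turn":[0,0,0],"jaw":-0.48},{"dp":[0,0,0],"turn":[0,0,0],"jaw":-0.48}]'
python3 - <<'E'
from h import *
im=manip.camera('wrist');cv2.imwrite('pics/w6.png',im[:,:,::-1])
E
```

```text
t: 14.78
tcp_pos: [655.8, 100.5, 124.5]
tcp_rot: [[0.121, 0.993, -0.004], [0.993, -0.121, -0.002], [-0.002, -0.004, -1.0]]
ft_force: [-0.9, -0.1, -0.1]
width: 0.259
```

View pics/w6.png

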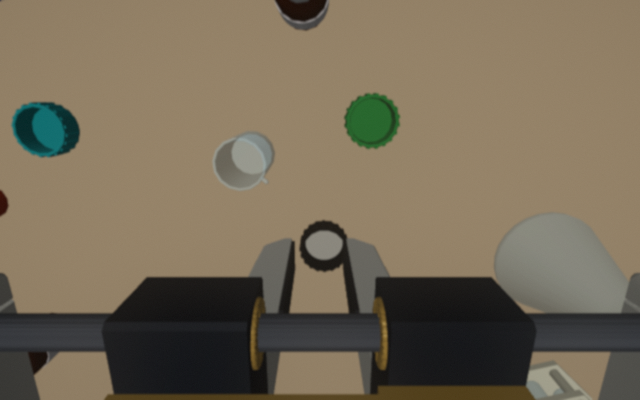

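Cap A is centred (323,246). The beaker (245,160), green cap (372,120) and flask at the right are clear of the descent.

```bash
python3 -m crank '[{"dp":[0.003,0.002,-0.02],"turn":[0,-0.2,0],"jaw":-0.48},{"dp":[0,0,-0.028],"turn":[0,0,0],"jaw":-0.48},{"dp":[0,0,-0.025],"turn":[0,0,0],"jaw":-0.48},{"dp":[0,0,-0.012],"turn":[0,0,0],"jaw":-0.48},{"dp":[0,0,0],"turn":[0,0,0],"jaw":-0.48},{"dp":[0,0,0],"turn":[0,0,0],"jaw":-0.48}]'
python3 - <<'E'
from h import *
im=manip.camera('wrist');cv2.imwrite('pics/w7.png',im[:,:,::-1])
E
```

```text
t: 15.33
tcp_pos: [655.9, 94.6, 40.3]
tcp_rot: [[0.128, 0.992, 0.001], [0.992, -0.128, -0.004], [-0.003, 0.001, -1.0]]
ft_force: [-0.4, -0.1, 0.6]
width: 0.263
```

View pics/w7.png

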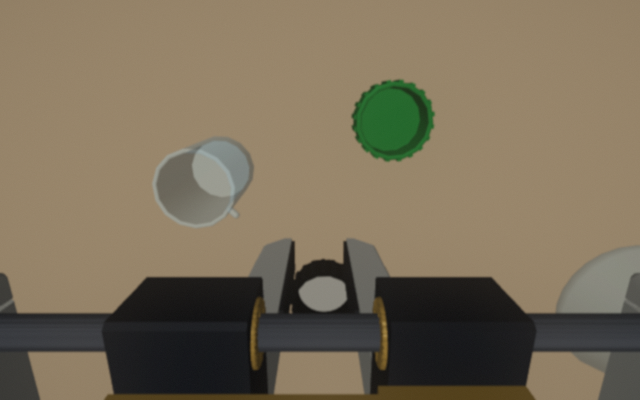

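```bash
python3 -m crank '[{"dp":[0.003,0.006,-0.013],"turn":[0,0,0],"jaw":-0.48},{"dp":[0,0,-0.008],"turn":[0,0,0],"jaw":-0.48},{"dp":[0,0,-0.003],"turn":[0,0,0],"jaw":-0.48},{"dp":[0,0,0],"turn":[0,0,0],"jaw":-0.48}]'
```

```text
t: 15.72
tcp_pos: [661.3, 100.9, 18.2]
tcp_rot: [[0.129, 0.992, 0.006], [0.992, -0.129, -0.002], [-0.002, 0.007, -1.0]]
ft_force: [0.0, 0.4, 0.5]
width: 0.259
```

```bash
python3 -m crank '[{"dp":[-0.001,-0.007,-0.002],"turn":[0,0.2,0],"jaw":-0.48},{"dp":[-0.001,-0.009,-0.001],"turn":[0,0,0],"jaw":-0.48},{"dp":[-0.001,-0.01,0],"turn":[0,0,0],"jaw":-0.48},{"dp":[-0.001,-0.01,0],"turn":[0,0,0],"jaw":-0.48},{"dp":[-0.001,-0.011,0],"turn":[0,0,0],"jaw":-0.48},{"dp":[-0.001,-0.011,0],"turn":[0,0,0],"jaw":-0.48},{"dp":[-0.001,-0.011,0],"turn":[0,0,0],"jaw":-0.48},{"dp":[-0.001,-0.011,0],"turn":[0,0,0],"jaw":-0.48},{"dp":[-0.001,-0.011,0],"turn":[0,0,0],"jaw":-0.48},{"dp":[-0.001,-0.011,0],"turn":[0,0,0],"jaw":-0.48},{"dp":[-0.001,-0.011,0],"turn":[0,0,0],"jaw":-0.48},{"dp":[-0.001,-0.01,0],"turn":[0,0,0],"jaw":-0.48}]'
python3 - <<'E'
from h import *
im=manip.camera('wrist');cv2.imwrite('pics/w8.png',im[:,:,::-1])
E
```

```text
t: 16.72
tcp_pos: [648.1, -35.7, 16.3]
tcp_rot: [[0.129, 0.992, 0.004], [0.992, -0.129, -0.003], [-0.002, 0.005, -1.0]]
ft_force: [-0.0, 0.2, 0.1]
width: 0.262
```

View pics/w8.png

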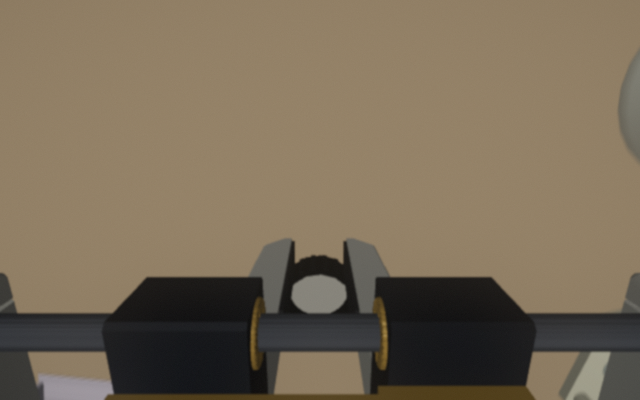

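Cap A is cradled at (319,292). The test-tube rack stays outside the gripper's reach, so I'm continuing.

```bash
python3 -m crank '[{"dp":[-0.001,-0.01,0],"turn":[0,0,0],"jaw":-0.48},{"dp":[-0.001,-0.011,0],"turn":[0,0,0],"jaw":-0.48},{"dp":[-0.001,-0.011,0],"turn":[0,0,0],"jaw":-0.48},{"dp":[-0.001,-0.011,0],"turn":[0,0,0],"jaw":-0.48},{"dp":[-0.002,-0.011,0],"turn":[0,0,0],"jaw":-0.48},{"dp":[-0.002,-0.011,0],"turn":[0,0,0],"jaw":-0.48},{"dp":[-0.002,-0.011,0],"turn":[0,0,0],"jaw":-0.48},{"dp":[-0.002,-0.01,0],"turn":[0,0,0],"jaw":-0.48}]'
python3 - <<'E'
from h import *
im=manip.camera('wrist');cv2.imwrite('pics/w9.png',im[:,:,::-1])
E
```

```text
t: 17.43
tcp_pos: [635.1, -130.9, 16.4]
tcp_rot: [[0.129, 0.992, 0.005], [0.992, -0.129, -0.003], [-0.003, 0.005, -1.0]]
ft_force: [0.1, -0.9, 1.3]
width: 0.26
```

View pics/w9.png

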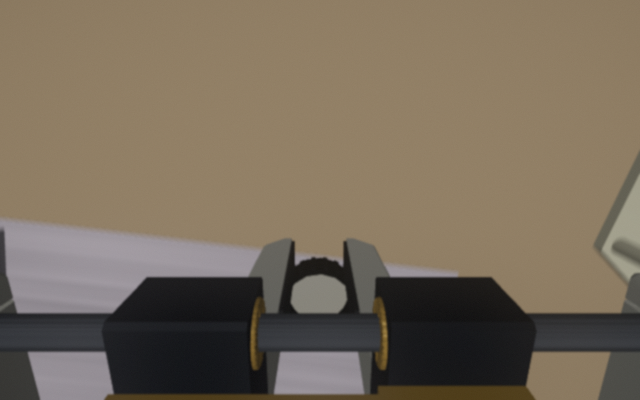

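Cap A is on the lip (319,295), and the wall corner at (458,273) is clear of the right finger. Now the last push.

```bash
python3 -m crank '[{"dp":[-0.002,-0.01,0],"turn":[0,0,0],"jaw":-0.48},{"dp":[-0.002,-0.011,0],"turn":[0,0,0],"jaw":-0.48},{"dp":[-0.002,-0.011,0],"turn":[0,0,0],"jaw":-0.48},{"dp":[-0.002,-0.011,0],"turn":[0,0,0],"jaw":-0.48},{"dp":[-0.002,-0.011,0],"turn":[0,0,0],"jaw":-0.48},{"dp":[-0.002,-0.011,0],"turn":[0,0,0],"jaw":-0.48},{"dp":[-0.002,-0.01,0],"turn":[0,0,0],"jaw":-0.48},{"dp":[-0.001,-0.009,0],"turn":[0,0,0],"jaw":-0.48},{"dp":[-0.001,-0.007,0],"turn":[0,0,0],"jaw":-0.48},{"dp":[0,-0.004,0],"turn":[0,0,0],"jaw":-0.48},{"dp":[0,0,0],"turn":[0,0,0],"jaw":-0.48}]'
```

```text
t: 18.4
tcp_pos: [615.6, -241.1, 16.4]
tcp_rot: [[0.133, 0.991, 0.004], [0.991, -0.133, -0.005], [-0.005, 0.005, -1.0]]
ft_force: [0.4, 0.2, 0.0]
width: 0.26
```

```bash
python3 -m crank '[{"dp":[0.002,0.015,0],"turn":[0,0,0],"jaw":-0.48},{"dp":[0.001,0.01,0.01],"turn":[0,0,0],"jaw":-0.48},{"dp":[0,0,0.03],"turn":[0,0,0],"jaw":-0.48},{"dp":[0,0,0.035],"turn":[0,0,0],"jaw":-0.48},{"dp":[0,0.02,0.035],"turn":[0,0,0],"jaw":-0.48},{"dp":[0,0.03,0.03],"turn":[0,0,0],"jaw":-0.48},{"dp":[0,0.04,0],"turn":[0,0,0],"jaw":-0.48},{"dp":[0,0.04,0],"turn":[0,0,0],"jaw":-0.48},{"dp":[0,0.04,0],"turn":[0,0,0],"jaw":-0.48},{"dp":[0,0.03,0],"turn":[0,0,0],"jaw":-0.48},{"dp":[0,0,0],"turn":[0,0,0],"jaw":-0.48},{"dp":[0,0,0],"turn":[0,0,0],"jaw":-0.48}]'
python3 - <<'E'
from h import *
im=manip.camera('top');cv2.imwrite('pics/t5.png',im[:,:,::-1])
im=manip.camera('side');cv2.imwrite('pics/s5.png',im[:,:,::-1])
E
```

```text
t: 19.4
tcp_pos: [616.1, 15.2, 169.2]
tcp_rot: [[0.115, 0.993, 0.008], [0.993, -0.115, 0.006], [0.007, 0.008, -1.0]]
ft_force: [0.3, -0.7, 0.2]
width: 0.266
```

View pics/t5.png

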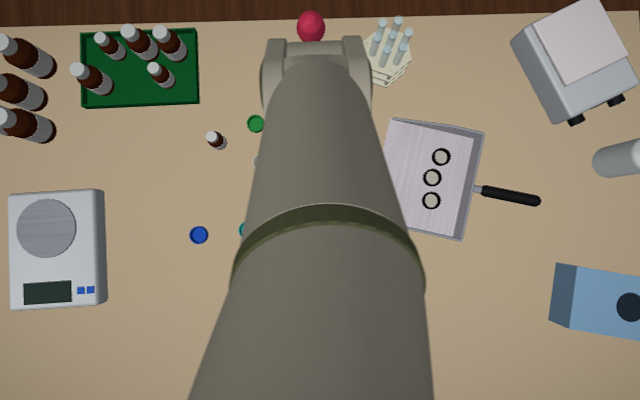

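View pics/s5.png

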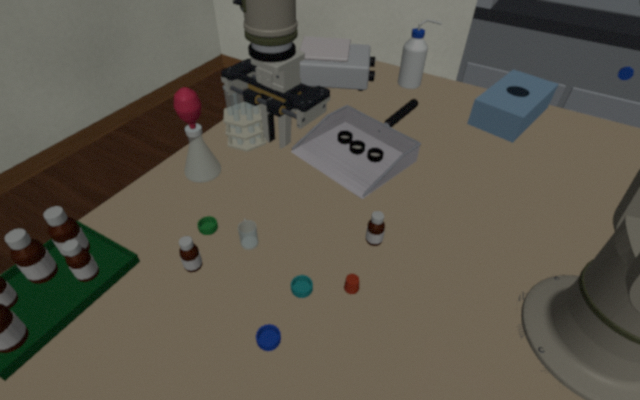

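Run:
```python
from h import *
manip.camera('side')
for n,z in dict(cap1=12,beaker=24,stopper=14,bottle_a=36).items():
    for r in manip.masks_of(n,'side'):
        v,u=np.nonzero(r['mask']); m=[(u.min()+u.max())/2,(v.min()+v.max())/2]
        p=px2w('side',m,z+(3 if n=='cap1' and m[1]<180 else 0))[:2]
        d=p-[568.2,-221.6];x=np.array([-.2376,-.9714])
        print(n,round(r['p'],2),m,p.round(1),'pan',round(d@x),round(d@[.9714,-.2376]))
for n in ['pan_mouth','dustpan']:
    for r in manip.landmark_of(n,'side')[:1]: print(n,r['position'])
s=manip.sense();print(s['t'],s['joint_velocities'],s['ft_force'])
```

```text
cap1 0.75 [np.float64(207.0), np.float64(225.0)] [700.8 155.5] pan -398 39
cap1 0.65 [np.float64(356.5), np.float64(146.5)] [ 567.  -238.3] pan 16 3
cap1 0.65 [np.float64(268.0), np.float64(336.5)] [453.4 286. ] pan -466 -232
cap1 0.61 [np.float64(301.0), np.float64(285.5)] [461.4 177.7] pan -363 -199
cap1 0.56 [np.float64(374.5), np.float64(154.0)] [ 515.8 -234. ] pan 25 -48
beaker 0.65 [np.float64(247.5), np.float64(235.0)] [607.2 141.5] pan -362 -48
beaker 0.63 [np.float64(355.0), np.float64(148.0)] [ 562.1 -219.3] pan -1 -6
beaker 0.55 [np.float64(344.0), np.float64(136.5)] [ 608.2 -248. ] pan 16 45
stopper 0.52 [np.float64(356.0), np.float64(148.5)] [ 564.8 -231.4] pan 10 -1
stopper 0.48 [np.float64(351.0), np.float64(283.0)] [388.7 128.1] pan -297 -257
bottle_a 0.84 [np.float64(374.5), np.float64(227.5)] [404.3   5.3] pan -181 -213
bottle_a 0.83 [np.float64(190.0), np.float64(253.5)] [659.5 239.1] pan -469 -21
pan_mouth [326.5, 172.4]
dustpan [349.3, 154.9]
19.85 [-2.87746971e-01 -1.06571276e-01 -1.12359277e-01  7.75428321e-05
 -3.26679167e-02 -9.46752779e-03  6.48388589e-02] [ 0.11222077 -0.38973727 -0.17043973]
```

All three caps are well inside the pan, and everything else is where it started. I'm handing the job in.

```bash
python3 -c "
from bench import manip
print(manip.job_done())"
```

```text
the job is handed in; nothing more can be done
None
```

I swept the three black caps one at a time into the dustpan and handed the job in at about 20 s of the 64 s allowed. I pushed each cap along the bench with the two fingertips set about 24 mm apart, so the cap sat in the gap. The fingertips stayed at least 6.6 mm above the bench at every reading.

**Caps:** the last pictures show all three on the flat pan floor. Their centres are at about (25, −48), (16, 3) and (roughly 20, 50) mm in the pan frame. The lip ends at x = −70 mm, so they are well clear of it. The network did not report the third cap as a cap in the final check. Its position comes from the pictures and from a mask labelled "beaker" that fell on it.

**Other things:** the bottles, beaker, stopper and the coloured caps measured within about 1–2 mm of where they started. The dustpan showed no visible shift in the pictures. The wrist force read no more than about 1.5 N after each move.

**Disagreement:** the network also put some spurious "beaker" and "stopper" labels on the caps in the pan, which the pictures contradict.

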